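Close the orange store canister around its inner tin

ROBOT

A 7-joint arm with a two-finger parallel gripper is mounted at the origin on the work surface. World frame = base frame: x ahead of the robot, y to its left, z up, the work surface at z = 0. Lengths are in m, angles in rad, forces in N, time in s.
With the tool pointing down it reaches from about 0.4 to 0.85 m from the base axis. Payload 10.4 kg.
Tool frame: the origin (TCP) lies between the finger pads; the fingertips stand 8 mm ahead of it and the grasp point (between the pads) lies 11 mm behind it; z points along the fingers, x is the direction in which the jaws open and shut, and the axes are right-handed (so a half turn about z gives the same grasp; the last joint's range is limited). The gripper opens to 87 mm and grips with 3 to 60 N. Pads are 19 mm wide; open, the fingers measure 117 mm over their backs; the gripper's body (75 mm by 190 mm) begins 51 mm behind the grasp point.
Start: joints at [1.162, 0.332, -0.065, 1.46, 0.022, 1.35, -0.088], TCP at [0.235, -0.579, 0.231] pointing down, gripper open.
Joint ranges: [-2.6, 2.6], [-0.5, 2.12], [-1.47, 1.34], [0.16, 2.42], [-1.27, 4.41], [0.06, 2.06], [-2.6, 2.6]. Speed limits (rad/s): [2.22, 2.22, 2.79, 2.79, 3.14, 3.14, 3.14].

INTERFACE

Orientations are given as a unit quaternion [x, y, z, w].
In Python, from bench import r, viewer gives the robot as it stands.
- The arm moves only by the tool apply_moves, never from a script. Its argument "increments" is a list of rows, each an object with "grip": the closure in counts, from 0 (fully open) to 255 (shut); "xyz": the shift along the tool's x, y, z in mm, a list of three; "rotation": the turn, a rotation vector about the tool's x, y, z in degrees, a list of three. A call has 1 to 5 rows; each row is the pose to reach, as a shift and turn from the pose measured when the call began, along the tool's axes at that moment; what a row does not reach only later rows make up. A row lasts 1/8 s, in which the tool goes at most 62.5 mm and 10.7 degrees, less where a joint would pass 70% of its speed; a pose out of reach is approached as far as the arm can. A call with a gripper value outside its range is refused whole. The fingers move at their own pace and stop on an object; "squeeze" is the grip in N (left out, the last holds). Time passes only in rows, so rows that repeat a pose let the fingers close. It gives the time, the measured TCP pose, the force and the opening at its end, in the units of the state.
- r.read_state(): the state, without advancing time (a new reading comes with each control period).
- viewer.camera(name): name is "scene" or "side" or "wrist"; returns a dict with "img" (480x640x3 uint8, blue, green, red), "range_z" (480x640 float32, m along the optical axis (not along the pixel's ray), 0 where there is no reading), "vertical_fov" (degrees; the focal length in pixels is half the picture's height over the tangent of half this angle, whatever the lens; pixels are square), "cx", "cy" (the principal point, pixels), "rvec" (rotation vector, rad) and "tvec" (3), from world to camera coordinates, as OpenCV has them. Camera axes: x right, y down, z forward; pixel columns grow to the right and rows downward; lengths in m; the calibration is good to about 2 mm. The wrist camera is an equidistant fisheye: a pixel r from the principal point sees the ray r / f radians off the axis. A picture is of the moment at which its call begins.
- r.close_job(): hands the job in, once; it reports no verdict.
The state is a dict: "time": time; "joint_positions": joint angles; "joint_vel": joint speeds; "joint_torque": joint torques, N m; "ee_pos": TCP position; "eef_rot": TCP orientation; "ft_force": force on the tool from outside, world axes, zero at the start; "torque": the same for the moment, N m; "width": finger opening in m.
Only numpy, scipy, OpenCV 4.12 (cv2) and the standard library are available. Lean on these libraries where they do the work, as an engineer would, in place of code of your own. Each camera call takes 0.05 s, during which the arm holds its last target.

TASK

In the dry store, a small blue tin stands nested in the orange canister base on the bench. Take the orange cover by its black grip bar, lower it fully home over the tin with the bar pointing at the two white marks on the base, then twist it clockwise (seen from above) an eighth of a turn so that it locks and the bar lines up with the two black ears of the base, and let go. Leave the smaller green cover where it is.

Things in the scene. Friction and masses are not known exactly. Their poses are not given: they have to be found in the camera images.
- cover_mid (a point): Loose orange cover, 160 g, rim down: shell 94 mm wide (86 inside), 78 high (73 inside). On top a black grip bar, 64 long, 14 wide, 30 high. Point: on its axis, 54 mm above the rim, 24 below the shell's top, 54 below the bar's top. x along the bar, z up; two-fold symmetric. Two J-slots in the rim, open below 45 degrees clockwise (from above) of the bar's ends, lead level to under the bar.
- base_seat (a point): Orange base, fixed. Point: on its axis, on top of its flange (132 mm wide, 26 above the bench), where the cover's rim rests. Neck 40 high, 72-60 wide. Two black ears along +x and -x, out to 56 mm, 10-20 above it. White marks: 45 degrees anticlockwise (from above) of the ears. The bar goes down along the marks (within 12, else it sits 20 mm high), then turns 45 clockwise to x; stop 7 later.
- tin_mid (a point): The small blue tin with white lid, 44 mm diameter, 60 mm high, 120 g, standing loose in the base; its top is 65 mm above the base's flange. Point: its centre, half-way up. Leave it nested there.
- green_mid (a point): Bystander: a green cover of the same form but smaller (68 mm diameter, 96 mm high with its black bar), which does not fit this base. Point: on its axis, half-way up. Not to be moved.
Things that resemble listed ones, but are neither listed nor needed, are in the scene too. Leave any pink look-alike of the part that bears cover_mid alone.

How it is judged:
By the outcome, as a careful person would: the job done as asked, in the order asked, and still so for the second after the job is handed in, with the robot touching nothing.
It also fails if it takes over 51 s, if anything falls off the work surface, if the arm or the gripper's body presses on something with over 40 N, if the wrist force passes 120 N, or if a joint passes its speed limit or range.

## Working session

There is one attempt and no reset: what is moved stays moved. The work goes in short steps, Python scripts to look and compute and a tool call to move; the robot and the scene stay as the last step left them, time stands still between calls to the robot, and variables do not carry over. Pictures are saved under pics/ and viewed, and the job is handed in when it is done.

Besides the shell and the picture viewer there is one more tool, called after ">>>" by a JSON object that holds its "op" and its "data". apply_moves: Moves the arm, as the interface text tells. Its arguments: {"type":"object","properties":{"increments":{"type":"array","items":{"type":"object","properties":{"grip":{"type":"number"},"xyz":{"type":"array","items":{"type":"number"}},"rotation":{"type":"array","items":{"type":"number"}}}}},"squeeze":{"type":"number"}},"required":["increments"]}

```bash
ls; mkdir -p pics; cat > h.py <<'E'
import numpy as np,cv2,pickle
from scipy.spatial.transform import Rotation as R
def K(c):
    f=240/np.tan(np.radians(c["vertical_fov"])/2); return f,c["cx"],c["cy"]
def pts(c):
    f,cx,cy=K(c); z=c["range_z"]; v,u=np.mgrid[:480,:640]
    P=np.stack([(u-cx)/f*z,(v-cy)/f*z,z],-1)
    Rm=cv2.Rodrigues(np.array(c["rvec"],float))[0]; t=np.array(c["tvec"],float).ravel()
    return (P-t)@Rm
def ray(c,u,v,h,fish=False):
    f,cx,cy=K(c)
    Rm=cv2.Rodrigues(np.array(c["rvec"],float))[0]; t=np.array(c["tvec"],float).ravel()
    d=np.array([(u-cx)/f,(v-cy)/f,1.])
    if fish:
        th=np.hypot(d[0],d[1]); s=np.sin(th)/max(th,1e-9); d=np.array([d[0]*s,d[1]*s,np.cos(th)])
    o=-Rm.T@t; d=Rm.T@d
    return o+d*(h-o[2])/d[2]
E
python3 - <<'E'
from bench import r,viewer
import cv2,pickle
D={}
for n in("scene","side","wrist"):
    c=viewer.camera(n);D[n]=c;cv2.imwrite(f"pics/{n}0.png",c["img"])
    print(n,c["vertical_fov"],c["cx"],c["cy"],c["rvec"],c["tvec"])
pickle.dump(D,open("d0.pkl","wb"))
print(r.read_state())
E
```

```text
pics
scene 57.7055403443743 321.37100308873875 242.42805283224624 [ 1.67971335  1.48922479 -0.80995894] [-0.06454316 -0.21608084  1.22120645]
side 46.39916262168899 325.69325616732624 248.20710131445833 [ 0.86607246 -2.40084715  1.22378548] [0.40960795 0.26100825 0.57064023]
wrist 65.70646984690485 325.4894141561798 239.9529474472142 [-2.42792282  1.63530774  0.20789815] [-0.62480341 -0.03016904  0.390062  ]
{'time': 0.15, 'joint_positions': array([ 1.16238654,  0.33272664, -0.06472172,  1.4607555 ,  0.02155979,
        1.34991112, -0.08851521]), 'joint_vel': array([ 0.00010764, -0.00254206,  0.00142606, -0.00313116,  0.00094685,
        0.00116782,  0.00046486]), 'joint_torque': array([ 7.66101039e-04, -6.23632479e+01,  2.47556542e-02, -3.90147221e+01,
       -6.13790564e-02,  3.72125558e-02,  1.27322051e-04]), 'ee_pos': array([ 0.23510651, -0.57877609,  0.22993339]), 'eef_rot': array([ 8.29554597e-01, -5.58425343e-01, -4.60164298e-04, -3.08380644e-04]), 'ft_force': array([-0.37525024,  1.19952329,  0.32704084]), 'torque': array([ 0.03592913, -0.00142363, -0.02361221]), 'width': 0.08696063229178894}
```

View pics/scene0.png

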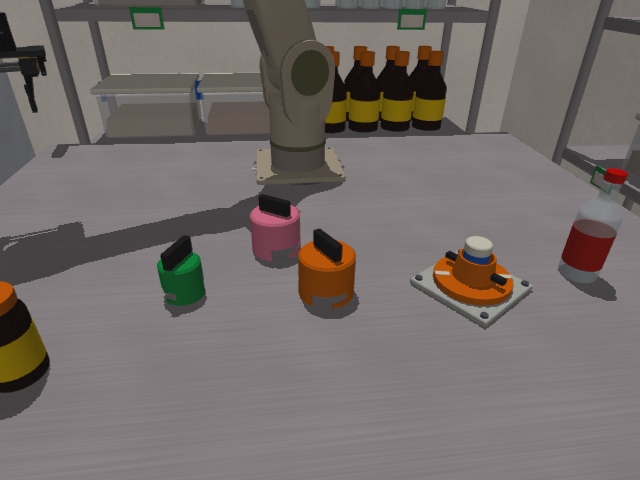

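View pics/side0.png

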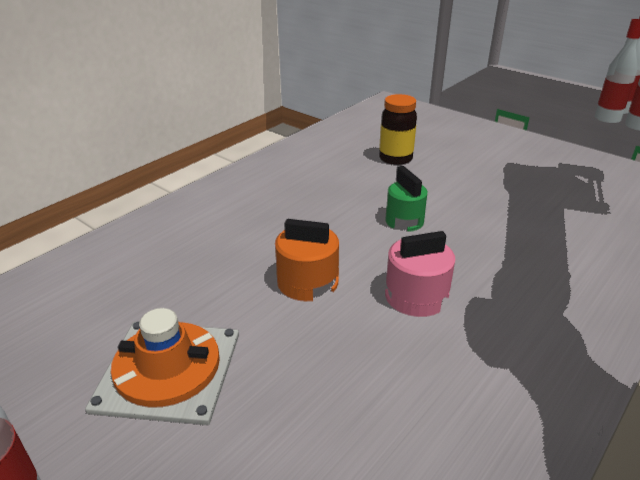

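View pics/wrist0.png

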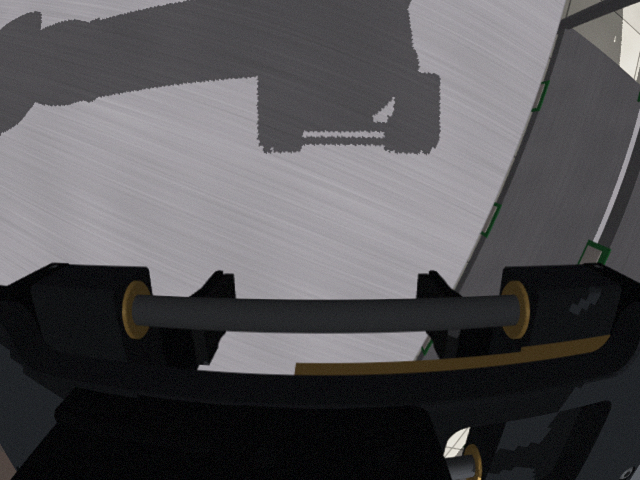

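Scene view: orange cover at (327,272), pink look-alike at (276,232), green bystander at (181,277), base with the tin at (473,276). The orange, bar-topped one is the cover that fits. I'll measure it and take an enlarged crop.

```bash
cat > meas.py <<'E'
from h import *
def bar(c,P,m,zlo,zhi):
    pass
E
python3 - <<'E'
from h import *
D=pickle.load(open("d0.pkl","rb"))
boxes={"scene":((290,225,365,310),(405,230,535,320)),"side":((265,210,345,305),(90,300,245,420))}
for n in boxes:
    c=D[n];P=pts(c);hsv=cv2.cvtColor(c["img"],cv2.COLOR_BGR2HSV);img=c["img"]
    valid=c["range_z"]>0
    x0,y0,x1,y1=boxes[n][0]
    M=np.zeros((480,640),bool);M[y0:y1,x0:x1]=1
    org=M&valid&(hsv[...,0]<20)&(hsv[...,1]>150)
    blk=M&valid&(img.max(-1)<60)&(P[...,2]>.07)
    print(n,"orange",org.sum(),P[org].max(0),P[org].min(0),"blk",blk.sum())
    p=P[blk]; print(" bar z",np.percentile(p[:,2],[2,50,98]))
    top=blk&(P[...,2]>np.percentile(p[:,2],98)-.006)
    for nm,mm in(("bartop",top),):
        q=P[mm][:,:2]; (cx,cy),wh,a=cv2.minAreaRect((q*1000).astype(np.float32)); print(nm,len(q),cx,cy,wh,a)
    zt=P[org][:,2]; h=np.histogram(zt,bins=np.arange(0,.12,.004)); print(h[0])
    st=org&(abs(P[...,2]-.078)<.004); q=P[st][:,:2]*1000
    print("shelltop circle",cv2.minEnclosingCircle(q.astype(np.float32)), len(q))
    # base
    x0,y0,x1,y1=boxes[n][1]
    M=np.zeros((480,640),bool);M[y0:y1,x0:x1]=1
    org=M&valid&(hsv[...,0]<20)&(hsv[...,1]>150)
    zt=P[org][:,2]; h=np.histogram(zt,bins=np.arange(0,.12,.004)); print("base z hist",h[0])
    fl=org&(abs(P[...,2]-.026)<.004); q=(P[fl][:,:2]*1000).astype(np.float32)
    print("flange",len(q),cv2.minEnclosingCircle(q))
    hull=cv2.convexHull(q); print(cv2.fitEllipse(hull))
    lid=M&valid&(P[...,2]>.083)&(hsv[...,1]<70); print("lid",np.percentile(P[lid][:,2],[5,95]),cv2.minEnclosingCircle((P[lid][:,:2]*1000).astype(np.float32)))
    wh=M&valid&(hsv[...,1]<50)&(img.min(-1)>170)&(abs(P[...,2]-.028)<.006)
    bk=M&valid&(img.max(-1)<70)&(P[...,2]>.03)
    for nm,mm in(("marks",wh),("ears",bk)):
        k,l,s,ce=cv2.connectedComponentsWithStats(mm.astype(np.uint8))
        for i in range(1,k):
            if s[i,4]>8: print(nm,ce[i].round(),s[i,4],(P[l==i].mean(0)*1000).round(1))
    cr=img[min(boxes[n][0][1],boxes[n][1][1])-30:,:]
c=D["scene"]["img"]
cv2.imwrite("pics/crop.png",cv2.resize(c[185:325,240:540],None,fx=2.6,fy=2.6,interpolation=cv2.INTER_CUBIC))
E
```

```text
scene orange 2727 [0.61525471 0.04540212 0.10916465] [ 0.40785297 -0.04729735 -0.00188542] blk 557
 bar z [0.07973601 0.09895125 0.10821165]
bartop 224 568.7266235351562 -0.9450778961181641 (62.812583923339844, 13.182369232177734) 27.216236114501953
[ 51  80  41  37  33  44  99 112 105 104 111 107 116 110 109 117 118 110
 210 882   6   4   2   2   1   2   4   1   0]
shelltop circle ((568.7337036132812, -1.1117708683013916), 46.55693054199219) 1019
base z hist [   0    0    0  118  147  185 1328   95   92  109   93   98  102  101
   99  103  113    0    0    0    0    0    0    0    0    0    0    0
    0]
flange 1485 ((584.1231079101562, 250.234619140625), 66.34573364257812)
((583.9197998046875, 250.16287231445312), (129.87100219726562, 132.0360565185547), 70.3999252319336)
lid [0.08416422 0.09164721] ((582.5894165039062, 249.3684844970703), 22.54119873046875)
ears [451. 255.] 78 [547.1 223.5  43.3]
ears [498. 279.] 126 [621.8 273.4  43.2]
side orange 3297 [0.62529151 0.05050471 0.09297381] [ 0.51868642 -0.12894018 -0.00218051] blk 854
 bar z [0.08066346 0.09735309 0.10759514]
bartop
[... 186 characters left out ...]
  0   1   0   0   0   0   0]
shelltop circle ((564.7576904296875, 4.941169738769531), 46.33401870727539) 1102
base z hist [   0    0    0  114  227  739 2660  155  167  181  160  176  169  174
  165  202  207    0    0    0    0    0    0    0    0    0    0    0
    0]
flange 3339 ((582.1859741210938, 253.39251708984375), 66.56853485107422)
((582.5997924804688, 253.55015563964844), (130.27227783203125, 132.81088256835938), 51.57375717163086)
lid [0.0846875  0.09109237] ((581.7426147460938, 251.94845581054688), 22.62041473388672)
marks [202. 339.] 87 [573.2 202.3  25.7]
marks [125. 377.] 109 [594.1 304.   25.7]
ears [127. 346.] 177 [619.  280.4  43.3]
ears [198. 352.] 221 [544.4 230.5  43.1]
```

View pics/crop.png

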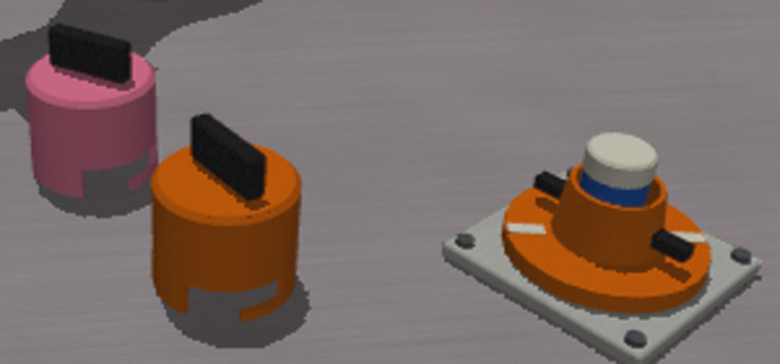

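The crop confirms it: the orange cover has the slots and black bar, and it's distinct from the pink one to its upper left. The base shows its ears and white marks. I'll check the tall bottles for clearance and compute the approach.

```bash
cat > go.py <<'E'
import sys
from h import *
from bench import r
def go(x,y,z,jaw):
    s=r.read_state();p=s["ee_pos"]*1000;q=R.from_quat(s["eef_rot"])
    a=np.radians(jaw); X=np.array([np.cos(a),np.sin(a),0]);Z=np.array([0,0,-1.]);T=R.from_matrix(np.c_[X,np.cross(Z,X),Z])
    d=q.inv().apply(np.array([x,y,z])-p); rv=(q.inv()*T).as_rotvec(degrees=True)
    xa=q.apply([1,0,0])
    print("t",round(s["time"],2),"p",p.round(1),"jaw",np.degrees(np.arctan2(xa[1],xa[0])).round(1),"w",round(s["width"]*1000,1),"F",s["ft_force"].round(1),"M",s["torque"].round(2))
    print("joints",s["joint_positions"].round(2)); print("shift",d.round(1),"rot",rv.round(1))
if __name__=="__main__": go(*map(float,sys.argv[1:]))
E
python3 - <<'E'
from h import *
D=pickle.load(open("d0.pkl","rb"));c=D["scene"];P=pts(c)
for b in((565,165,615,285),(0,285,45,390)):
    q=P[b[1]:b[3],b[0]:b[2]].reshape(-1,3);v=c["range_z"][b[1]:b[3],b[0]:b[2]].ravel()>0
    q=q[v&(q[:,2]>.03)&(q[:,0]>.2)];print(b,np.percentile(q,[3,50,97],axis=0).round(3))
E
python3 go.py 567 1 200 -62
```

```text
(565, 165, 615, 285) [[0.553 0.431 0.035]
 [0.583 0.448 0.101]
 [0.599 0.474 0.19 ]]
(0, 285, 45, 390) [[ 0.68  -0.423  0.033]
 [ 0.711 -0.404  0.076]
 [ 0.73  -0.397  0.13 ]]
t 0.15 p [ 235.1 -578.8  229.9] jaw -67.9 w 87.0 F [-0.4  1.2  0.3] M [ 0.04 -0.   -0.02]
joints [ 1.16  0.33 -0.06  1.46  0.02  1.35 -0.09]
shift [-412.2 -525.7   30.4] rot [-0.   0.1 -5.9]
```

>>> {"op": "apply_moves", "data": {"increments": [{"grip": 0,"xyz": [-35,-45,0],"rotation": [0,0,0]},{"grip": 0,"xyz": [-70,-90,0],"rotation": [0,0,0]},{"grip": 0,"xyz": [-105,-135,0],"rotation": [0,0,0]},{"grip": 0,"xyz": [-140,-180,0],"rotation": [0,0,0]},{"grip": 0,"xyz": [-175,-225,0],"rotation": [0,0,0]}], "squeeze": 30}}

```text
time: 0.78
ee_pos: [0.3783, -0.3302, 0.2301]
eef_rot: [0.83, -0.558, -0.0, -0.0]
ft_force: [0.5, -1.0, 0.8]
width: 0.0867
```

```bash
python3 go.py 567 1 200 -62
```

```text
t 0.78 p [ 378.3 -330.2  230.1] jaw -67.9 w 86.7 F [ 0.5 -1.   0.8] M [-0.04 -0.05 -0.01]
joints [ 0.88  0.08 -0.26  1.77  0.02  1.3  -0.57]
shift [-235.8 -299.5   30.3] rot [ 0.   0.1 -5.9]
```

>>> {"op": "apply_moves", "data": {"increments": [{"grip": 0,"xyz": [-50,-65,0],"rotation": [0,0,-2]},{"grip": 0,"xyz": [-100,-130,5],"rotation": [0,0,-4]},{"grip": 0,"xyz": [-150,-195,10],"rotation": [0,0,-6]},{"grip": 0,"xyz": [-200,-260,20],"rotation": [0,0,-6]},{"grip": 0,"xyz": [-236,-299.5,30],"rotation": [0,0,-6]}]}}

```text
time: 1.4
ee_pos: [0.5336, -0.0603, 0.2096]
eef_rot: [0.857, -0.515, -0.0, -0.0]
ft_force: [0.5, -1.4, -0.3]
width: 0.0872
```

```bash
python3 go.py 567 1 130 -62
```

```text
t 1.4 p [533.6 -60.3 209.6] jaw -61.9 w 87.2 F [ 0.5 -1.4 -0.3] M [-0.05 -0.05 -0.03]
joints [ 0.51  0.19 -0.54  1.7   0.1   1.28 -1.13]
shift [-38.3 -58.3  79.6] rot [-0.   0.   0.1]
```

>>> {"op": "apply_moves", "data": {"increments": [{"grip": 0,"xyz": [-38.5,-58.5,0],"rotation": [0,0,0]},{"grip": 0,"xyz": [-38.5,-58.5,30],"rotation": [0,0,0]},{"grip": 0,"xyz": [-38.5,-58.5,60],"rotation": [0,0,0]},{"grip": 0,"xyz": [-38.5,-58.5,80],"rotation": [0,0,0]},{"grip": 0,"xyz": [-38.5,-58.5,80],"rotation": [0,0,0]}]}}

```text
time: 2.02
ee_pos: [0.566, 0.0012, 0.1281]
eef_rot: [0.858, -0.514, -0.002, 0.001]
ft_force: [-0.8, -0.2, 0.5]
width: 0.0871
```

```bash
python3 go.py 567 1 90 -62; python3 - <<'E'
from bench import viewer
import cv2,numpy as np
a=viewer.camera("scene")["img"];b=viewer.camera("wrist")["img"]
cv2.imwrite("pics/a1.png",cv2.resize(np.hstack([a,b]),(800,300)))
E
```

```text
t 2.02 p [566.    1.2 128.1] jaw -61.9 w 87.1 F [-0.8 -0.2  0.5] M [ 0.04 -0.07  0.03]
joints [ 0.39  0.34 -0.56  1.72  0.2   1.14 -1.31]
shift [ 0.7 -0.9 38.1] rot [0.1 0.1 0.1]
```

View pics/a1.png

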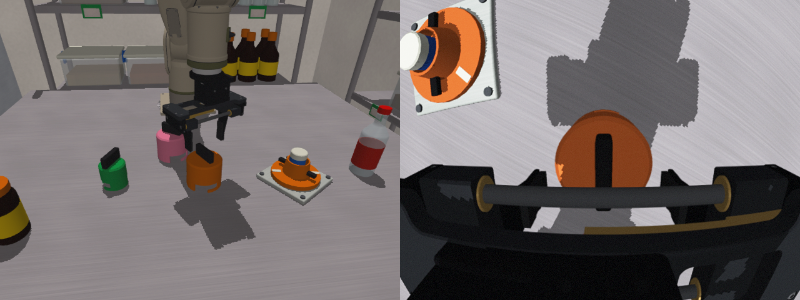

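The wrist view shows the bar upright at about (603,170) in the composite, centred between the fingers and square to the jaws. Going down and closing.

>>> {"op": "apply_moves", "data": {"increments": [{"grip": 0,"xyz": [0.5,-1,20],"rotation": [0,0,0]},{"grip": 0,"xyz": [0.5,-1,38.5],"rotation": [0,0,0]},{"grip": 0,"xyz": [0.5,-1,38.5],"rotation": [0,0,0]},{"grip": 255,"xyz": [0.5,-1,38.5],"rotation": [0,0,0]},{"grip": 255,"xyz": [0.5,-1,38.5],"rotation": [0,0,0]}], "squeeze": 45}}

```text
time: 2.75
ee_pos: [0.5689, 0.0014, 0.0924]
eef_rot: [0.857, -0.515, 0.001, -0.001]
ft_force: [-0.4, 0.3, -0.0]
width: 0.0743
```

>>> {"op": "apply_moves", "data": {"increments": [{"grip": 255,"xyz": [0,0,0],"rotation": [0,0,0]},{"grip": 255,"xyz": [0,0,0],"rotation": [0,0,0]},{"grip": 255,"xyz": [0,0,0],"rotation": [0,0,0]},{"grip": 255,"xyz": [0,0,0],"rotation": [0,0,0]},{"grip": 255,"xyz": [0,0,0],"rotation": [0,0,0]}]}}

```text
time: 3.38
ee_pos: [0.5689, 0.0014, 0.0923]
eef_rot: [0.857, -0.515, 0.0, -0.001]
ft_force: [0.6, 0.5, 0.4]
width: 0.0246
```

```bash
python3 go.py 567 1 90 -62
```

```text
t 3.38 p [568.9   1.4  92.3] jaw -61.9 w 24.6 F [0.6 0.5 0.4] M [-0.05 -0.06 -0.04]
joints [ 0.38  0.38 -0.55  1.75  0.22  1.07 -1.33]
shift [-0.5  1.9  2.3] rot [-0.1 -0.   0.1]
```

>>> {"op": "apply_moves", "data": {"increments": [{"grip": 200,"xyz": [-0.5,2,4],"rotation": [0,0,0]},{"grip": 255,"xyz": [-0.5,2,4],"rotation": [0,0,0]},{"grip": 255,"xyz": [-0.5,2,4],"rotation": [0,0,0]},{"grip": 255,"xyz": [-0.5,2,4],"rotation": [0,0,0]},{"grip": 255,"xyz": [-0.5,2,4],"rotation": [0,0,0]}]}}

```text
time: 4.0
ee_pos: [0.5668, 0.0009, 0.0883]
eef_rot: [0.857, -0.515, 0.0, -0.001]
ft_force: [0.4, 0.4, -2.5]
width: 0.0139
```

```bash
python3 go.py 569 1 210 -62
```

```text
t 4.0 p [566.8   0.9  88.3] jaw -61.9 w 13.9 F [ 0.4  0.4 -2.5] M [-0.03 -0.05  0.02]
joints [ 0.38  0.38 -0.55  1.76  0.23  1.06 -1.33]
shift [   0.9   -2.1 -121.7] rot [-0.1 -0.   0.1]
```

Gripped at 13.9 mm. Lifting.

>>> {"op": "apply_moves", "data": {"increments": [{"grip": 255,"xyz": [0,0,-20],"rotation": [0,0,0]},{"grip": 255,"xyz": [0,0,-50],"rotation": [0,0,0]},{"grip": 255,"xyz": [0,0,-85],"rotation": [0,0,0]},{"grip": 255,"xyz": [0,0,-122],"rotation": [0,0,0]},{"grip": 255,"xyz": [0,0,-122],"rotation": [0,0,0]}]}}

```text
time: 4.62
ee_pos: [0.5685, 0.0012, 0.2148]
eef_rot: [0.858, -0.514, 0.003, -0.002]
ft_force: [0.2, 0.2, -2.4]
width: 0.0136
```

```bash
python3 go.py 583 251 210 -11.3
```

```text
t 4.62 p [568.5   1.2 214.8] jaw -61.9 w 13.6 F [ 0.2  0.2 -2.4] M [ 0.   -0.05 -0.05]
joints [ 0.41  0.26 -0.58  1.62  0.15  1.3  -1.27]
shift [-213.6 -130.3    5. ] rot [ -0.3  -0.4 -50.6]
```

>>> {"op": "apply_moves", "data": {"increments": [{"grip": 255,"xyz": [-43,-26,0],"rotation": [0,0,-10]},{"grip": 255,"xyz": [-86,-52,0],"rotation": [0,0,-20]},{"grip": 255,"xyz": [-129,-78,0],"rotation": [0,0,-30]},{"grip": 255,"xyz": [-172,-104,0],"rotation": [0,0,-40]},{"grip": 255,"xyz": [-214,-130,0],"rotation": [0,0,-50.5]}]}}

```text
time: 5.25
ee_pos: [0.5822, 0.2526, 0.215]
eef_rot: [0.995, -0.097, 0.004, -0.0]
ft_force: [0.7, -0.7, -0.5]
width: 0.0132
```

```bash
python3 go.py 583 251 210 -11.3
```

```text
t 5.25 p [582.2 252.6 215. ] jaw -11.1 w 13.2 F [ 0.7 -0.7 -0.5] M [ 0.01 -0.15  0.01]
joints [ 0.09  0.47 -0.78  1.43  0.33  1.37 -0.9 ]
shift [1.1 1.4 5. ] rot [-0.1 -0.4  0.2]
```

```bash
cat > m2.py <<'E'
from h import *
from bench import r,viewer
import sys
tag=sys.argv[1]
for n,w in (("scene",(380,120,560,340)),("side",(60,150,280,440))):
    c=viewer.camera(n);P=pts(c);img=c["img"];hsv=cv2.cvtColor(img,cv2.COLOR_BGR2HSV)
    z0=(r.read_state()["ee_pos"][2]-.0883)
    M=np.zeros((480,640),bool);M[w[1]:w[3],w[0]:w[2]]=1;M&=c["range_z"]>0
    org=M&(hsv[...,0]<20)&(hsv[...,1]>150)
    C=org&(P[...,2]>z0+.005)&(np.hypot(P[...,0]-.583,P[...,1]-.252)<.07)
    print(n,"z0",z0,"cover px",C.sum(),"z",np.percentile(P[C][:,2],[1,50,99]).round(4))
    # side wall: circle with known radius 47 by least squares
    from scipy.optimize import least_squares
    for nm,mm,rad in(("wall",C&(P[...,2]>z0+.03)&(P[...,2]<z0+.07),47),("top",None,47),("neck",None,0)):
        if mm is None: continue
        q=P[mm][:,:2]*1000
        s=least_squares(lambda a:np.hypot(q[:,0]-a[0],q[:,1]-a[1])-rad,[583,252],loss="soft_l1"); print(nm,s.x.round(2),"rms",np.sqrt((s.fun**2).mean()).round(2))
    F=org&(abs(P[...,2]-.026)<.003);q=(P[F][:,:2]*1000).astype(np.float32)
    if len(q)>50: print("flange",cv2.minEnclosingCircle(q),len(q))
    T=C&(abs(P[...,2]-z0-.078)<.004);q=(P[T][:,:2]*1000).astype(np.float32)
    if len(q)>20: print("top",cv2.minEnclosingCircle(q),len(q))
    B=M&(img.max(-1)<60)&(P[...,2]>z0+.082)&(P[...,2]<z0+.107)&(np.hypot(P[...,0]-.583,P[...,1]-.252)<.04)
    x0,y0=w[:2]
    cv2.imwrite(f"pics/{n}_{tag}.png",cv2.resize(img[w[1]:w[3],w[0]:w[2]],None,fx=2.5,fy=2.5))
E
python3 m2.py b; python3 - <<'E'
import cv2,numpy as np
a=cv2.imread('pics/scene_b.png');b=cv2.imread('pics/side_b.png')
h=550;f=lambda i:cv2.resize(i,(390,int(i.shape[0]*390/i.shape[1])))
a,b=f(a),f(b);H=min(a.shape[0],b.shape[0]);cv2.imwrite('pics/b.png',np.hstack([a[:H],b[:H]]))
E
```

```text
scene z0 0.1265710410546803 cover px 3320 z [0.1327 0.1802 0.206 ]
wall [582.24 251.04] rms 0.87
flange ((584.6428833007812, 251.37791442871094), 67.10385131835938) 1407
top ((585.5724487304688, 246.9164581298828), 46.192291259765625) 829
side z0 0.12648288201069768 cover px 6576 z [0.1323 0.1852 0.2053]
wall [581.58 260.85] rms 0.69
flange ((581.6275634765625, 253.71209716796875), 66.35320281982422) 3193
top ((578.68212890625, 261.96856689453125), 46.22527313232422) 2154
```

View pics/b.png

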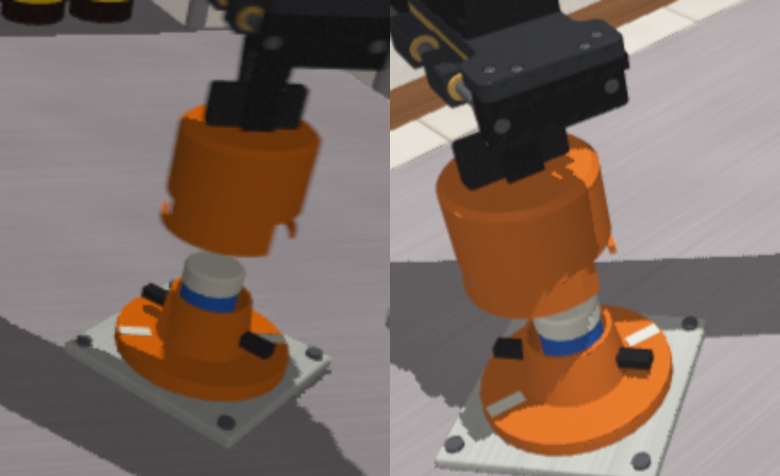

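```bash
cat > tilt.py <<'E'
from h import *
from bench import r,viewer
from scipy.optimize import least_squares
import sys
save={}
for n,w in (("scene",(380,100,560,340)),("side",(60,120,280,440))):
    c=viewer.camera(n);save[n]=c;P=pts(c);img=c["img"];hsv=cv2.cvtColor(img,cv2.COLOR_BGR2HSV)
    s=r.read_state();z0=s["ee_pos"][2]-.0883
    M=np.zeros((480,640),bool);M[w[1]:w[3],w[0]:w[2]]=1;M&=c["range_z"]>0
    C=M&(hsv[...,0]<20)&(hsv[...,1]>150)&(P[...,2]>z0-.02)&(np.hypot(P[...,0]-s["ee_pos"][0],P[...,1]-s["ee_pos"][1])<.075)
    if len(sys.argv)>1: C&=P[...,2]>float(sys.argv[1])
    q=P[C]*1000
    # axis from wall normals vs top: RANSAC plane for top
    rng=np.random.default_rng(0);best=None
    for _ in range(600):
        a=q[rng.choice(len(q),3,False)];nn=np.cross(a[1]-a[0],a[2]-a[0]);L=np.linalg.norm(nn)
        if L<50: continue
        nn=nn/L
        if nn[2]<0: nn=-nn
        if nn[2]<.85: continue
        inl=abs((q-a[0])@nn)<1.2
        if best is None or inl.sum()>best.sum(): best=inl
    t=q[best];m=t.mean(0);nn=np.linalg.svd(t-m,full_matrices=False)[2][2];nn*=np.sign(nn[2])
    # wall: cylinder radius 47 with axis nn 
    d=(q-m)@nn;wl=q[(d<-8)&(d>-55)]
    e1=np.cross(nn,[0,1,0]);e1/=np.linalg.norm(e1);e2=np.cross(nn,e1)
    so=least_squares(lambda a:np.hypot((wl-m)@e1-a[0],(wl-m)@e2-a[1])-47,[0,0],loss="soft_l1")
    def cyl(a):
        ax=np.array([a[0],a[1],1]);ax/=np.linalg.norm(ax)
        v=wl-m-np.array([a[2],a[3],0]);v=v-np.outer(v@ax,ax);return np.linalg.norm(v,axis=1)-47
    c0=so.x[0]*e1+so.x[1]*e2
    s2=least_squares(cyl,[nn[0],nn[1],c0[0],c0[1]],loss="soft_l1")
    top=m+c0
    print(n,"top n",best.sum(),"normal tilt deg (x,y)",np.degrees(nn[:2]).round(1),"cyl axis tilt",np.degrees(np.arctan(s2.x[:2])).round(1),"topcentre",top.round(1),"rim ctr",(top-78*nn).round(1),"rms",np.sqrt((so.fun**2).mean()).round(2))
pickle.dump(save,open("last.pkl","wb"))
E
python3 tilt.py; python3 go.py 583 251 210 -11.3
```

```text
scene top n 636 normal tilt deg (x,y) [ 0.2 -0.8] cyl axis tilt [-0.3 -0.1] topcentre [580.1 256.1 204.6] rim ctr [579.8 257.1 126.6] rms 0.91
side top n 1671 normal tilt deg (x,y) [-0.3  0.1] cyl axis tilt [-0.2 -0.1] topcentre [582.4 255.2 203.7] rim ctr [582.8 255.  125.7] rms 0.68
t 5.45 p [581.8 252.3 214.6] jaw -11.3 w 13.7 F [ 0.1 -1.1 -2.4] M [-0.13 -0.05 -0.04]
joints [ 0.09  0.46 -0.78  1.43  0.33  1.37 -0.9 ]
shift [1.4 1.  4.6] rot [-0.1 -0.4 -0. ]
```

```bash
cat > m3.py <<'E'
from h import *
import sys
D=pickle.load(open("last.pkl","rb"));zt=float(sys.argv[1])
for n,w in (("scene",(380,100,560,340)),("side",(60,120,280,440))):
    c=D[n];P=pts(c);hsv=cv2.cvtColor(c["img"],cv2.COLOR_BGR2HSV);f,cx,cy=K(c)
    M=np.zeros((480,640),bool);M[w[1]:w[3],w[0]:w[2]]=1;M&=c["range_z"]>0
    org=M&(hsv[...,0]<20)&(hsv[...,1]>150)
    # silhouette tangents of cover: in image, rays through left/right edges -> axis bisector
    C=org&(P[...,2]>zt-.045)&(P[...,2]<zt-.02)
    Rm=cv2.Rodrigues(np.array(c["rvec"],float))[0];t=np.array(c["tvec"],float).ravel();o=-Rm.T@t
    def azs(m):
        v,u=np.nonzero(m);d=np.c_[(u-cx)/f,(v-cy)/f,np.ones(len(u))]@Rm
        return np.degrees(np.arctan2(d[:,1],d[:,0]))
    def span(m):
        a=azs(m);a=(a-np.median(a));return np.median(azs(m))+np.percentile(a,.3),np.median(azs(m))+np.percentile(a,99.7)
    F=org&(abs(P[...,2]-.026)<.003)
    for nm,m,rad in(("cover",C,47),("flange",F,66)):
        lo,hi=span(m);q=(P[m][:,:2]*1000).astype(np.float32)
        print(n,nm,"mid az",round((lo+hi)/2,3),"dist from width",round(rad/np.sin(np.radians((hi-lo)/2)),1),"cam",(o*1000).round(0), "circle",np.round(cv2.minEnclosingCircle(q)[0],1))
        A=np.radians((lo+hi)/2);
    T=org&(abs(P[...,2]-zt)<.003);q=(P[T][:,:2]*1000).astype(np.float32);print("  top",cv2.minEnclosingCircle(q))
    B=M&(c["img"].max(-1)<50)&(P[...,2]>zt+.003)&(P[...,2]<zt+.028)
    x0,y0,x1,y1=w
    cv2.imwrite(f"pics/{n}_c.png",cv2.resize(c["img"][y0:y1,x0:x1],None,fx=1.8,fy=1.8))
a=cv2.imread("pics/scene_c.png");b=cv2.imread("pics/side_c.png");H=min(a.shape[0],b.shape[0]);cv2.imwrite(f"pics/{sys.argv[2]}.png",np.hstack([a[:H],b[:H]]))
E
python3 m3.py .204 c
```

```text
scene cover mid az 148.643 dist from width 680.8 cam [1148.  -90.  464.] circle [590.2 250.1]
scene flange mid az 148.92 dist from width 680.9 cam [1148.  -90.  464.] circle [584.3 250.7]
  top ((583.1224365234375, 254.39517211914062), 45.919429779052734)
side cover mid az -27.635 dist from width 537.6 cam [117. 499. 547.] circle [571.6 260.6]
side flange mid az -27.751 dist from width 541.9 cam [117. 499. 547.] circle [582.1 253.7]
  top ((579.2991333007812, 257.0243835449219), 45.8256950378418)
```

View pics/c.png

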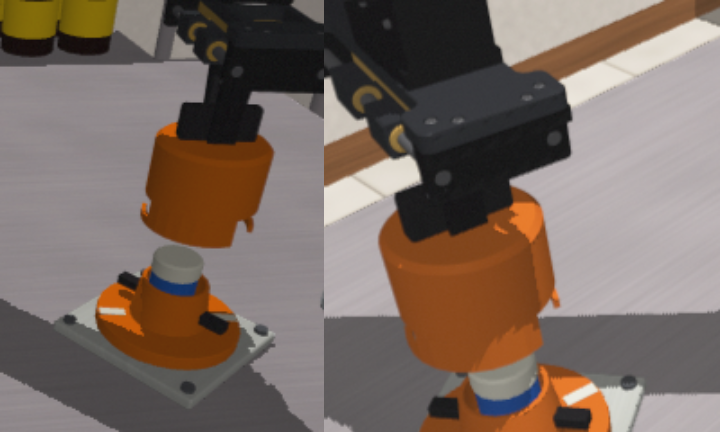

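Upright in both views. The slots at (150,205) and (245,225) sit above the ears at (130,280) and (215,322). The cover is off by about (-2, +2) mm. I'll lower to just above the ears and measure again.

```bash
python3 go.py 583.5 250.5 148 -11.3
```

```text
t 5.45 p [581.8 252.3 214.6] jaw -11.3 w 13.7 F [ 0.1 -1.1 -2.4] M [-0.13 -0.05 -0.04]
joints [ 0.09  0.46 -0.78  1.43  0.33  1.37 -0.9 ]
shift [ 1.6  1.5 66.6] rot [-0.1 -0.4 -0. ]
```

>>> {"op": "apply_moves", "data": {"increments": [{"grip": 255,"xyz": [1.5,1.5,17],"rotation": [0,-0.4,0]},{"grip": 255,"xyz": [1.5,1.5,34],"rotation": [0,-0.4,0]},{"grip": 255,"xyz": [1.5,1.5,50],"rotation": [0,-0.4,0]},{"grip": 255,"xyz": [1.5,1.5,66],"rotation": [0,-0.4,0]},{"grip": 255,"xyz": [1.5,1.5,66],"rotation": [0,-0.4,0]}]}}

```text
time: 6.08
ee_pos: [0.5827, 0.25, 0.1468]
eef_rot: [0.995, -0.099, -0.001, -0.0]
ft_force: [-0.5, 0.4, -1.4]
width: 0.0139
```

>>> {"op": "apply_moves", "data": {"increments": [{"grip": 255,"xyz": [0,0,0],"rotation": [0,0,0]},{"grip": 255,"xyz": [0,0,0],"rotation": [0,0,0]}]}}

```text
time: 6.32
ee_pos: [0.5829, 0.2502, 0.1474]
eef_rot: [0.995, -0.099, -0.001, -0.0]
ft_force: [0.4, -0.6, -1.2]
width: 0.0138
```

```bash
python3 go.py 583.5 250.5 148 -11.3; python3 tilt.py .07; python3 m3.py .139 d
```

```text
t 6.33 p [582.9 250.2 147.4] jaw -11.3 w 13.8 F [ 0.4 -0.6 -1.2] M [-0.01 -0.06  0.04]
joints [ 0.09  0.52 -0.76  1.51  0.37  1.26 -0.92]
shift [ 0.5 -0.4 -0.6] rot [-0.   0.1 -0. ]
scene top n 637 normal tilt deg (x,y) [ 0.3 -0.1] cyl axis tilt [ 0.3 -0. ] topcentre [582.8 248.5 137.1] rim ctr [582.4 248.7  59.1] rms 0.89
side top n 1454 normal tilt deg (x,y) [0.2 0.3] cyl axis tilt [ 0.2 -0.1] topcentre [584.4 250.7 136.5] rim ctr [584.1 250.3  58.5] rms 0.68
scene cover mid az 149.141 dist from width 671.9 cam [1148.  -90.  464.] circle [590.  243.4]
scene flange mid az 148.94 dist from width 683.1 cam [1148.  -90.  464.] circle [584.1 251. ]
  top ((587.027587890625, 246.16793823242188), 44.687984466552734)
side cover mid az -28.004 dist from width 538.2 cam [117. 499. 547.] circle [574.2 255.5]
side flange mid az -27.752 dist from width 541.8 cam [117. 499. 547.] circle [582.1 254.6]
  top ((581.1793823242188, 252.50665283203125), 44.249149322509766)
```

View pics/d.png

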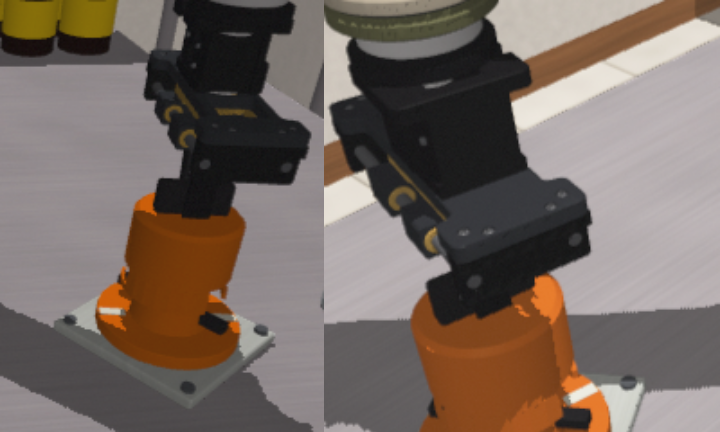

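Both silhouettes now agree that the cover is about 2 mm too far toward -y. I'll shift +2 mm in y and lower gently.

```bash
python3 go.py 583.5 252 128 -11.3
```

```text
t 6.42 p [582.9 250.2 147.4] jaw -11.3 w 13.7 F [ 0.2  0.4 -2.1] M [-0.01 -0.09  0.  ]
joints [ 0.09  0.52 -0.76  1.51  0.37  1.26 -0.92]
shift [ 0.3 -1.9 19.4] rot [-0.   0.1 -0. ]
```

>>> {"op": "apply_moves", "data": {"increments": [{"grip": 255,"xyz": [0.3,-2,0],"rotation": [0,0,0]},{"grip": 255,"xyz": [0.3,-2,5],"rotation": [0,0,0]},{"grip": 255,"xyz": [0.3,-2,10],"rotation": [0,0,0]},{"grip": 255,"xyz": [0.3,-2,15],"rotation": [0,0,0]},{"grip": 255,"xyz": [0.3,-2,19],"rotation": [0,0,0]}]}}

```text
time: 7.05
ee_pos: [0.5834, 0.252, 0.1279]
eef_rot: [0.995, -0.099, -0.001, -0.0]
ft_force: [0.7, -0.6, -2.0]
width: 0.0133
```

```bash
python3 go.py 583.5 252 113 -11.3
```

```text
t 7.05 p [583.4 252.  127.9] jaw -11.3 w 13.3 F [ 0.7 -0.6 -2. ] M [-0.02 -0.04 -0.05]
joints [ 0.08  0.54 -0.75  1.52  0.38  1.23 -0.93]
shift [ 0.1 -0.  14.9] rot [-0.   0.1 -0. ]
```

No contact, and the rim is already below the ear tops, so the ears are in the slots. Continuing.

>>> {"op": "apply_moves", "data": {"increments": [{"grip": 255,"xyz": [0,0,4],"rotation": [0,0,0]},{"grip": 255,"xyz": [0,0,8],"rotation": [0,0,0]},{"grip": 255,"xyz": [0,0,12],"rotation": [0,0,0]},{"grip": 255,"xyz": [0,0,14],"rotation": [0,0,0]},{"grip": 255,"xyz": [0,0,15],"rotation": [0,0,0]}]}}

```text
time: 7.68
ee_pos: [0.5834, 0.2521, 0.1139]
eef_rot: [0.995, -0.099, -0.001, -0.0]
ft_force: [-6.4, -3.8, 13.1]
width: 0.0135
```

```bash
python3 go.py 583.5 252 113 -56.3; python3 tilt.py .07; python3 m3.py .104 e
```

```text
t 7.67 p [583.4 252.1 113.9] jaw -11.3 w 13.5 F [-6.4 -3.8 13.1] M [-0.88  1.28 -0.04]
joints [ 0.07  0.55 -0.75  1.54  0.39  1.21 -0.94]
shift [0.2 0.1 0.9] rot [ 0.   0.1 45. ]
scene top n 652 normal tilt deg (x,y) [0.3 0.2] cyl axis tilt [0.4 0.3] topcentre [583.2 250.5 103.7] rim ctr [582.8 250.3  25.7] rms 0.83
side top n 1355 normal tilt deg (x,y) [-0.2  0. ] cyl axis tilt [ 0.3 -0.1] topcentre [584.7 252.4 103.1] rim ctr [585.  252.4  25.1] rms 0.68
scene cover mid az 148.989 dist from width 673.4 cam [1148.  -90.  464.] circle [591.1 244.8]
scene flange mid az 148.935 dist from width 681.1 cam [1148.  -90.  464.] circle [584.4 249.5]
  top ((585.2176513671875, 248.6298370361328), 45.85680389404297)
side cover mid az -27.793 dist from width 535.7 cam [117. 499. 547.] circle [578.6 255.9]
side flange mid az -27.773 dist from width 540.1 cam [117. 499. 547.] circle [581.9 254. ]
  top ((581.4249267578125, 254.64566040039062), 45.60147476196289)
```

View pics/e.png

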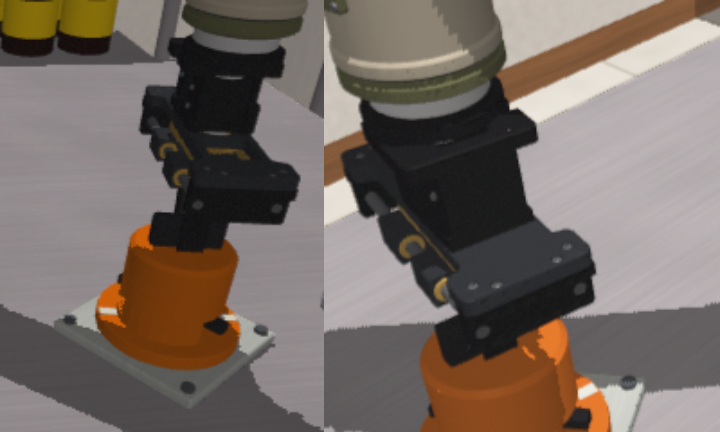

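The cover is home: rim at about 26 mm, concentric with the flange, 13 N contact. Twisting clockwise, which is +z in the tool frame.

>>> {"op": "apply_moves", "data": {"increments": [{"grip": 255,"xyz": [0,0,0],"rotation": [0,0,4]},{"grip": 255,"xyz": [0,0,0],"rotation": [0,0,8]},{"grip": 255,"xyz": [0,0,0],"rotation": [0,0,12]},{"grip": 255,"xyz": [0,0,0],"rotation": [0,0,16]},{"grip": 255,"xyz": [0,0,0],"rotation": [0,0,20]}], "squeeze": 55}}

```text
time: 8.4
ee_pos: [0.5834, 0.2522, 0.114]
eef_rot: [0.963, -0.271, -0.001, -0.0]
ft_force: [0.2, 0.6, -1.3]
width: 0.0134
```

```bash
python3 go.py 583.5 252 114 -56.3
```

```text
t 8.4 p [583.4 252.2 114. ] jaw -31.4 w 13.4 F [ 0.2  0.6 -1.3] M [ 0.01 -0.05 -0.06]
joints [ 0.03  0.53 -0.68  1.54  0.35  1.2  -1.26]
shift [0.2 0.1 0. ] rot [ 0.   0.1 24.9]
```

>>> {"op": "apply_moves", "data": {"increments": [{"grip": 255,"xyz": [0,0,0],"rotation": [0,0,5]},{"grip": 255,"xyz": [0,0,0],"rotation": [0,0,10]},{"grip": 255,"xyz": [0,0,0],"rotation": [0,0,15]},{"grip": 255,"xyz": [0,0,0],"rotation": [0,0,20]},{"grip": 255,"xyz": [0,0,0],"rotation": [0,0,25]}]}}

```text
time: 9.02
ee_pos: [0.5834, 0.2523, 0.1141]
eef_rot: [0.88, -0.474, -0.001, -0.0]
ft_force: [-0.1, 0.9, -2.5]
width: 0.0138
```

>>> {"op": "apply_moves", "data": {"increments": [{"grip": 255,"xyz": [0,0,0],"rotation": [0,0,0]}]}}

```text
time: 9.15
ee_pos: [0.5834, 0.2524, 0.1141]
eef_rot: [0.881, -0.474, -0.001, -0.0]
ft_force: [-0.5, -0.7, -2.2]
width: 0.0138
```

```bash
python3 go.py 583.5 252 114 -56.3;  python3 tilt.py .07; python3 m3.py .104 f
```

```text
t 9.15 p [583.4 252.4 114.1] jaw -56.6 w 13.8 F [-0.5 -0.7 -2.2] M [-0.03 -0.03 -0.01]
joints [-0.03  0.51 -0.6   1.54  0.3   1.18 -1.67]
shift [0.4 0.1 0.1] rot [ 0.   0.1 -0.3]
scene top n 645 normal tilt deg (x,y) [ 0.  -0.1] cyl axis tilt [-0.  -0.3] topcentre [582.9 251.1 103.8] rim ctr [582.9 251.2  25.8] rms 0.89
side top n 1336 normal tilt deg (x,y) [0.4 0.3] cyl axis tilt [0.4 0.2] topcentre [584.7 253.1 103.1] rim ctr [584.2 252.7  25.1] rms 0.69
scene cover mid az 148.952 dist from width 674.9 cam [1148.  -90.  464.] circle [589.7 246. ]
scene flange mid az 148.916 dist from width 679.0 cam [1148.  -90.  464.] circle [584.3 249.3]
  top ((586.3897094726562, 248.37234497070312), 45.51591110229492)
side cover mid az -27.74 dist from width 534.4 cam [117. 499. 547.] circle [578.9 255.8]
side flange mid az -27.751 dist from width 541.9 cam [117. 499. 547.] circle [582.1 254.1]
  top ((582.511474609375, 254.0242462158203), 45.78910827636719)
```

View pics/f.png

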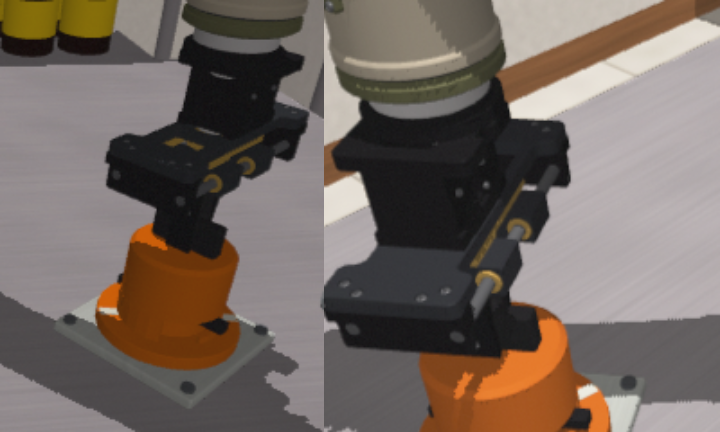

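The bar now lines up with the ears at 33.4° (ears measured at 33.7°), and the cover stays seated at 26 mm. Letting go and retreating.

>>> {"op": "apply_moves", "data": {"increments": [{"grip": 255,"xyz": [0,0,0.5],"rotation": [0,0,0]},{"grip": 120,"xyz": [0,0,0.5],"rotation": [0,0,0]},{"grip": 120,"xyz": [0,0,0.5],"rotation": [0,0,0]},{"grip": 120,"xyz": [0,0,0.5],"rotation": [0,0,0]},{"grip": 120,"xyz": [0,0,0.5],"rotation": [0,0,0]}]}}

```text
time: 9.88
ee_pos: [0.5834, 0.2524, 0.1136]
eef_rot: [0.881, -0.473, -0.001, -0.0]
ft_force: [-0.2, 0.3, 0.1]
width: 0.0425
```

>>> {"op": "apply_moves", "data": {"increments": [{"grip": 120,"xyz": [0,0,0],"rotation": [0,0,0]},{"grip": 120,"xyz": [0,0,-15],"rotation": [0,0,0]},{"grip": 120,"xyz": [0,0,-40],"rotation": [0,0,0]},{"grip": 120,"xyz": [0,0,-80],"rotation": [0,0,0]},{"grip": 120,"xyz": [0,0,-120],"rotation": [0,0,0]}]}}

```text
time: 10.5
ee_pos: [0.5835, 0.2524, 0.236]
eef_rot: [0.881, -0.473, -0.001, -0.0]
ft_force: [0.3, 0.0, 0.0]
width: 0.0463
```

>>> {"op": "apply_moves", "data": {"increments": [{"grip": 120,"xyz": [0,40,-30],"rotation": [0,0,0]},{"grip": 120,"xyz": [0,80,-30],"rotation": [0,0,0]},{"grip": 120,"xyz": [0,80,-30],"rotation": [0,0,0]}]}}

```text
time: 10.88
ee_pos: [0.5157, 0.2071, 0.2679]
eef_rot: [0.881, -0.473, 0.001, -0.001]
ft_force: [1.0, 0.0, 0.5]
width: 0.0461
```

```bash
python3 go.py 583.5 252 114 -56.3;  python3 tilt.py .07; python3 m3.py .104 g; python3 - <<'E'
from h import *
D=pickle.load(open("last.pkl","rb"))
for n in D:
    c=D[n];P=pts(c)
    B=(c["img"].max(-1)<60)&(P[...,2]>.128)&(P[...,2]<.138)&(np.hypot(P[...,0]-.583,P[...,1]-.252)<.04)&(c["range_z"]>0)
    print(n,cv2.minAreaRect((P[B][:,:2]*1000).astype(np.float32)),B.sum())
cv2.imwrite("pics/full.png",np.hstack([cv2.resize(D[n]["img"],(400,300)) for n in D]))
E
```

```text
t 10.88 p [515.7 207.1 267.9] jaw -56.5 w 46.1 F [1.  0.  0.5] M [ 0.01 -0.03 -0.03]
joints [ 0.1   0.22 -0.66  1.56  0.14  1.4  -1.55]
shift [ -0.2 -81.  154. ] rot [-0.1 -0.1 -0.2]
scene cover mid az 148.952 dist from width 674.9 cam [1148.  -90.  464.] circle [589.7 246. ]
scene flange mid az 148.916 dist from width 679.0 cam [1148.  -90.  464.] circle [584.3 249.3]
  top ((586.3897094726562, 248.37234497070312), 45.51591110229492)
side cover mid az -27.74 dist from width 534.4 cam [117. 499. 547.] circle [578.9 255.8]
side flange mid az -27.751 dist from width 541.9 cam [117. 499. 547.] circle [582.1 254.1]
  top ((582.511474609375, 254.0242462158203), 45.78910827636719)
scene ((589.462646484375, 247.1985321044922), (58.47157669067383, 29.18753433227539), 61.185970306396484) 222
side ((569.8845825195312, 244.6527862548828), (30.923084259033203, 35.26459503173828), 33.433570861816406) 352Traceback (most recent call last):
  File "tilt.py", line 16, in <module>
    a=q[rng.choice(len(q),3,False)];nn=np.cross(a[1]-a[0],a[2]-a[0]);L=np.linalg.norm(nn)
        ~~~~~~~~~~^^^^^^^^^^^^^^^^
  File "numpy/random/_generator.pyx", line 864, in numpy.random._generator.Generator.choice
ValueError: a must be a positive integer unless no samples are taken
```

View pics/full.png

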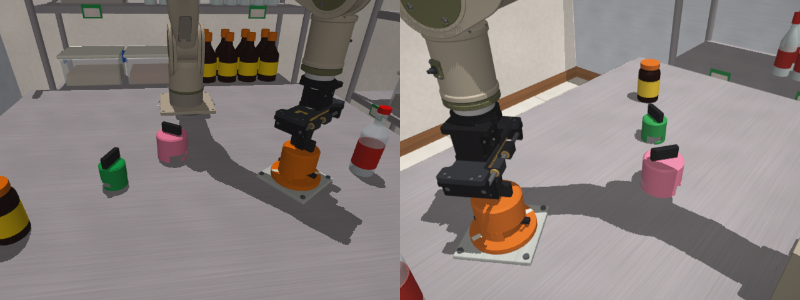

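The pictures just shown are stale, because the script failed before saving new ones. I'll back the arm off further for a clear view and take fresh pictures.

>>> {"op": "apply_moves", "data": {"increments": [{"grip": 120,"xyz": [20,40,-20],"rotation": [0,0,0]},{"grip": 120,"xyz": [60,60,-40],"rotation": [0,0,0]},{"grip": 120,"xyz": [100,80,-40],"rotation": [0,0,0]},{"grip": 120,"xyz": [140,80,-40],"rotation": [0,0,0]},{"grip": 120,"xyz": [140,80,-40],"rotation": [0,0,0]}]}}

```text
time: 11.55
ee_pos: [0.5287, 0.0438, 0.3072]
eef_rot: [0.88, -0.475, 0.0, -0.001]
ft_force: [-0.6, 1.0, -0.4]
width: 0.0461
```

```bash
python3 - <<'E'
from h import *
from bench import r,viewer
D={n:viewer.camera(n) for n in("scene","side")};pickle.dump(D,open("last.pkl","wb"))
print(r.read_state()["time"],r.read_state()["ee_pos"])
for n in D:
    c=D[n];P=pts(c)
    near=(np.hypot(P[...,0]-.583,P[...,1]-.252)<.07)&(c["range_z"]>0)
    dk=(c["img"].max(-1)<60)&near
    B=dk&(P[...,2]>.128)&(P[...,2]<.138)
    print(n,"bar",cv2.minAreaRect((P[B][:,:2]*1000).astype(np.float32)),B.sum(),"ztop",np.percentile(P[B][:,2],98))
    E=dk&(P[...,2]>.036)&(P[...,2]<.05)
    k,l,s,ce=cv2.connectedComponentsWithStats(E.astype(np.uint8))
    e=[P[l==i].mean(0) for i in range(1,k) if s[i,4]>8]; print(np.round(e,4))
cv2.imwrite("pics/full2.png",np.hstack([cv2.resize(D[n]["img"],(400,300)) for n in D]))
E
python3 m3.py .104 g2
```

```text
11.65 [0.52757554 0.04743585 0.3074283 ]
scene bar ((585.1268920898438, 249.49217224121094), (62.86708068847656, 12.559273719787598), 34.21162414550781) 246 ztop 0.13436346702262997
[[0.5414 0.2176 0.043 ]
 [0.6254 0.2754 0.0423]]
side bar ((582.5302124023438, 253.43130493164062), (62.22999572753906, 15.453758239746094), 33.603336334228516) 533 ztop 0.1341084952261555
[[0.5399 0.2282 0.0427]]
scene cover mid az 148.953 dist from width 672.1 cam [1148.  -90.  464.] circle [589.8 245.9]
scene flange mid az 148.92 dist from width 679.6 cam [1148.  -90.  464.] circle [584.8 249.5]
  top ((585.352294921875, 249.5886993408203), 45.50570297241211)
side cover mid az -27.74 dist from width 534.4 cam [117. 499. 547.] circle [578.  256.4]
side flange mid az -27.751 dist from width 541.9 cam [117. 499. 547.] circle [581.7 254.3]
  top ((582.2655029296875, 254.13278198242188), 45.91494369506836)
```

View pics/g2.png

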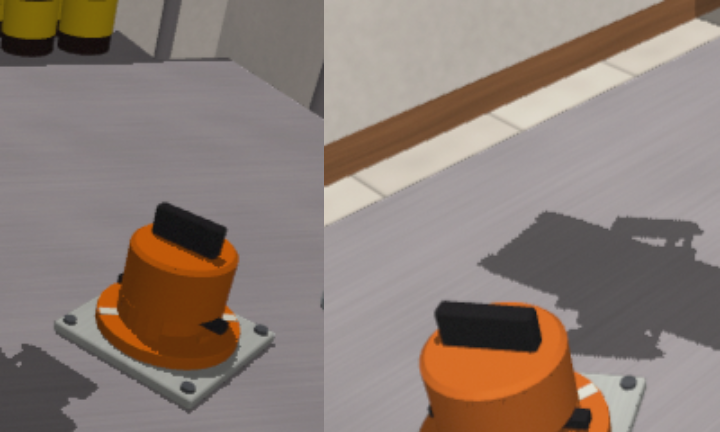

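View pics/full2.png

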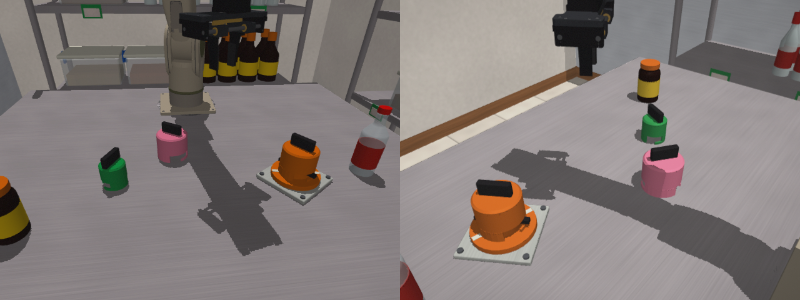

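The fresh views show the cover home, with the bar at 34.2° in the scene view and 33.6° in the side view, against ears at 33.7°. The bar top is at 134 mm, as expected when fully seated. Green and pink are where they were, and the arm is clear. Handing in.

```bash
python3 -c "
from bench import r
print(r.close_job(), r.read_state()['time'])"
```

```text
the job is handed in; nothing more can be done
the job is handed in; nothing more can be done
```

The orange cover is on the base over the tin, turned to its locked position and released; I handed the job in after about 11.7 s of the 51 s allowed.

**What I did:** I gripped the orange cover by its bar and lowered it along the white marks until it was home, with about 13 N of contact. I then twisted it 45° clockwise, let go and backed the arm off.

**Last checks:**
- **Alignment:** the bar measured 34.2° (scene camera) and 33.6° (side camera); I had measured the ears at 33.7°.
- **Seating:** the bar's top is at about 134 mm, which is the height expected when the rim rests on the flange. The cover and flange are concentric to within about 0.5 mm.
- **Other objects:** the green and pink covers look unmoved, and the arm touches nothing.

**Problems and limits:**
- The two cameras differed by up to about 4 mm on absolute position, so I positioned the cover by its offset from the base.
- The first image over the base was taken while the arm was still moving and was unreliable, so I measured again.
- One check script failed and showed me old pictures; I took new ones before handing in.
- I did not test the lock by pulling on the cover. The tin cannot be seen under the cover; its place there is inferred from the cover going fully down with no resistance on the way.

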